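Roll the press die up to its stop

ROBOT

A 7-joint arm with a two-finger parallel gripper is mounted at the origin on the work surface. World frame = base frame: x ahead of the robot, y to its left, z up, the work surface at z = 0. Lengths are in m, angles in rad, forces in N, time in s.
With the tool pointing down it reaches from about 0.4 to 0.85 m from the base axis. Payload 4.5 kg.
Tool frame: the origin (TCP) lies between the finger pads; the fingertips stand 19 mm ahead of it and the grasp point (between the pads) is the TCP (r.tips_ahead is the distance from the TCP to the fingertips, in m); z points along the fingers, y is the line along which they close (so a half turn about z gives the same grasp; the last joint's range is limited). The gripper opens to 88 mm and grips with 3 to 60 N. Pads are 18 mm wide; open, the fingers measure 123 mm over their backs; the gripper's body (75 mm by 187 mm) begins 45 mm behind the grasp point.
Start: joints at [-1.283, 0.689, -0.195, 1.565, 0.157, 0.902, -0.215], TCP at [0.157, 0.605, 0.234] pointing down, gripper open.
Joint ranges: [-3.01, 3.01], [-0.46, 2.08], [-1.47, 1.51], [0.13, 2.56], [-1, 4.14], [0.04, 2.09], [-2.66, 2.66]. Speed limits (rad/s): [2.57, 2.57, 3.14, 3.14, 3.14, 3.14, 3.14].

INTERFACE

Orientations are given as a unit quaternion [x, y, z, w].
In Python, from plant import r, cams, models gives the robot as it stands. The module is installed in compiled form; this text tells all that it offers.
- The arm moves only by the tool jog_arm, never from a script. Its arguments are lists of equal length, an entry for each row: "turn": the turn, a rotation vector about the tool's x, y, z in rad, a list of three; "translation": the shift along the tool's x, y, z in m, a list of three; "grip": the closure, from 0 (fully open) to 1 (shut). In form: {"turn": [[ax, ay, az], ...], "translation": [[tx, ty, tz], ...], "grip": [grip, ...]}. A call has 1 to 20 rows; each row is the pose to reach, as a shift and turn from the pose commanded when the call began, along the tool's axes at that moment; what a row does not reach only later rows make up. A row lasts 1/8 s, in which the tool goes at most 62.5 mm and 10.7 degrees, less where a joint would pass 70% of its speed; a pose out of reach is approached as far as the arm can. A call with a gripper value outside its range is refused whole. The fingers move at their own pace and stop on an object; "force" is the grip in N (left out, the last holds). Time passes only in rows, so rows that repeat a pose let the fingers close. It gives the time, the measured TCP pose, the force, the opening and the grip force at its end, in the units of the state.
- r.get_state(): the state, without advancing time (a new reading comes with each control period).
- cams.snapshot(name): name is "scene" or "top" or "wrist"; returns the picture (420x560x3 uint8, red, green, blue); there is no depth.
- cams.camera_params(name): a dict with "fx", "fy", "cx", "cy" (pixels), "eye" and "orientation" of the camera in the world. Camera axes: x right, y up, looking along -z (the intrinsics and any distortion apply to the point x, -y, -z); pixel columns grow to the right and rows downward; lengths in m; the calibration is good to about 2 mm. A picture is of the moment at which its call begins: read the wrist's pose just before it. camera_params takes no time and is no camera call; for the wrist camera it gives the pose at the moment of the call.
- r.finish_job(): hands the job in; it is judged then, once.
Trained networks look in the newest picture that a camera, given by its name, has taken for a name from the list of things; names that differ only in an ending like _2 or _b are one class to them, and where a whole thing is asked for, a point or a joint stands for the part that bears it (a point fixed in the world has none). Each returns a list of dicts, best first, with "p" (0 to 1); they miss things now and then, are a little off and sometimes report something else, mostly with a low value. They report only what shows in the picture. A call takes as long as a camera call.
- models.find_in(camera, name): "position" ([x, y, z] in m, in world coordinates, good to about 4 mm: the middle of the surface that is visible of it).
- models.masks_of(camera, name): "pixels" (420x560 bool, what is visible of it).
- models.place_of(camera, name): "position" ([x, y, z] in m, in world coordinates, good to about 4 mm: a listed point, or the origin of a listed thing).
The state is a dict: "clock": time; "q": joint angles; "qd": joint speeds; "joint_torque": joint torques, N m; "tool_pos": TCP position; "eef_rot": TCP orientation; "contact_force": force on the tool from outside, world axes, zero at the start; "moment": the same for the moment, N m; "opening": opening from 0.0 (shut) to 1.0 (fully open); "finger_force": force on a finger pad.
Only numpy, scipy, OpenCV 4.12 (cv2) and the standard library are available. Lean on these libraries where they do the work, as an engineer would, in place of code of your own. Each camera call takes 0.05 s, during which the arm holds its last target. There are 200 camera calls.

TASK

Two white watch-press dies stand on edge at the low end of a black rack with two sloping gutters. With the outside of the fingers, push the plain die (the one without a groove round it) up its gutter and over the crest, so that it stays against the stop plate at the top and cannot roll back. Do not pick it up or flick it; leave the grooved die where it is, do not disturb the other things on the bench, and finish clear of everything.

Things in the scene. Friction and masses are not known exactly. Their poses are not given: they have to be found in the camera images.
- rack: the fixed die rack, black with dark steel gutter floors, 120 mm (x) by 250 mm (y). Origin on the bench at its middle; x across its two gutters, y along them, uphill, z up; at yaw 0 they rise towards the robot's left. Gutter middles at x = -30 and +30 mm; each gutter is 39 mm wide between side walls that stand only 10 mm above its floor. Place and yaw differ from run to run
- ramp: the rack's climbing gutter floor, 7 degrees. Origin on the floor at the low lip's inner face, midway between the gutters, 20 mm above the bench; x as the rack's, y up the slope, z square to it. Crest at y = 165 mm. The lip is 10 mm high, 12 mm thick, free space above and behind it for a fingertip. A die's axis is at z = 28 mm, and at y = 21 mm when it leans on the lip
- crest (a point): top of the climb, on the floor line midway between the two gutters, 40 mm above the bench. Short of it a die that is let go rolls back to the lip; past it the floor falls away at 10 degrees over 56 mm to the stop plate, so a die pushed past it runs on to the stop by itself and stays. Axes as the rack's
- stop (a point): on the face of the upright stop plate, midway between the two gutters, at the height of the axis of a die resting against it (64 mm above the bench); that die's axis is then 28 mm back along the rack's -y. The plate is 14 mm thick, its top 75 mm above the bench. Axes as the rack's
- plain_die: the plain die: a smooth white plastic roller, 56 mm in diameter, 36 mm wide, about 120 g, the same width all over. Origin at the middle of its axis, x along the axis (its y and z turn as it rolls). It starts on edge in one gutter (either one), leaning on the lip at the low end; slippery (friction about 0.3) and rolls freely
- grooved_die: the grooved die: same white plastic, 56 mm in diameter and 36 mm wide, but with a groove 16 mm wide and 11 mm deep round its middle, like a spool. Origin at the middle of its axis, x along the axis. It starts at the low end of the other gutter and stays there
- flat_die: a third white die, 50 mm across and 22 mm high, lying flat on its face. Bystander. Origin at its underside
- watch_head: a steel watch head without strap, 38 mm across, 11 mm high, lying dial up. Bystander. Origin at its underside
- loupe: a black eye loupe, 34 mm across, 30 mm high, standing. Bystander. Origin at its underside
- oil_pot: a small amber glass jar with steel cap, 32 mm across, 36 mm high. Bystander. Origin at its underside
- screwdriver: a small brass-handled screwdriver 130 mm long, up to about 20 mm thick, lying beyond the low end of the rack. Bystander. Origin at its underside
- tweezers: steel tweezers about 120 mm long, 10 mm high, lying beyond the stop end of the rack. Bystander. Origin at its underside
- blower: a black rubber dust blower, 54 mm across, 95 mm high, standing well to the right. Bystander. Origin at its underside

How it is judged:
By the outcome, as a careful person would: the job done as asked, in the order asked, and still so for the second after the job is handed in, with the robot touching nothing.
It also fails if it takes over 38 s, if anything falls off the work surface, if the arm or the gripper's body presses on something with over 40 N, if the wrist force passes 120 N, or if a joint passes its speed limit or range.

## Working session

There is one attempt and no reset: what is moved stays moved. The work goes in short steps, Python scripts to look and compute and a tool call to move; the robot and the scene stay as the last step left them, time stands still between calls to the robot, and variables do not carry over. Pictures are saved under pics/ and viewed, at most 10 in all, crops included, and the job is handed in when it is done.

Besides the shell and the picture viewer there is one more tool, called after "Request:" as name(argument=value, ...) on one line, values as JSON. jog_arm: Moves the arm, as the interface text tells. Its arguments: {"type":"object","properties":{"turn":{"type":"array"},"translation":{"type":"array"},"grip":{"type":"array"},"force":{"type":"number"}},"required":["turn","translation","grip"]}

```bash
mkdir -p pics
python3 - <<'E'
from plant import r,cams,models
import cv2
s=r.get_state();print(s)
for c in ["top","scene"]:
    im=cams.snapshot(c);cv2.imwrite(f"pics/{c}0.png",im[:,:,::-1])
    for n in ["rack","ramp","crest","stop","plain_die","grooved_die"]:
        print(c,n,[(x["position"],round(x["p"],2)) for x in models.place_of(c,n)[:3]])
    print(cams.camera_params(c))
E
```

```text
{'clock': 0.0, 'q': array([-1.28319717,  0.68998226, -0.19449534,  1.56637476,  0.15729768,
        0.90252904, -0.21510389]), 'qd': array([ 0.00169837, -0.0008529 ,  0.0010203 ,  0.00093587, -0.0001281 ,
        0.00217331,  0.0008282 ]), 'joint_torque': array([-2.10730527e-04, -5.27547884e+01, -1.26689460e+00, -1.53427076e+01,
       -5.26014157e-02,  6.62676845e-03,  1.69658219e-04]), 'tool_pos': array([0.15682025, 0.60431385, 0.23290248]), 'eef_rot': array([ 1.26525248e-01,  9.91962931e-01, -9.50343029e-04, -4.35652261e-05]), 'contact_force': array([0.07912932, 0.37450947, 0.42787305]), 'moment': array([-0.01423757,  0.00090656, -0.0059966 ]), 'finger_force': 0.0, 'opening': 0.999866696322385}
top rack [([0.5066, 0.0751, -0.0014], 0.77)]
top ramp [([0.5229, -0.0235, 0.0189], 0.6)]
top crest [([0.5009, 0.1392, 0.0364], 0.71)]
top stop [([0.4838, 0.1919, 0.0642], 0.81)]
top plain_die [([0.5484, -0.0043, 0.0497], 0.56)]
top grooved_die [([0.4894, -0.0135, 0.0502], 0.9), ([0.5005, 0.1394, 0.0387], 0.7)]
{'fx': 464.53248083863787, 'fy': 464.53248083863787, 'cx': 280.7837728270358, 'cy': 204.30431183134127, 'eye': array([ 0.47529584, -0.08562632,  1.10160742]), 'orientation': array([-0.02513962,  0.03062787,  0.71592805, -0.69704875])}
scene rack [([0.5038, 0.0781, 0.0003], 0.91)]
scene ramp [([0.5263, -0.0288, 0.0197], 0.94)]
scene crest [([0.4983, 0.1334, 0.0438], 0.6)]
scene stop [([0.4902, 0.1931, 0.0679], 0.68)]
scene plain_die [([0.544, -0.0049, 0.0484], 0.57)]
scene grooved_die [([0.4944, -0.015, 0.0481], 0.64)]
{'fx': 427.5879671935563, 'fy': 427.5879671935563, 'cx': 279.7114004050046, 'cy': 210.06149056036142, 'eye': array([ 0.93839249, -0.53015634,  0.79516636]), 'orientation': array([0.31850905, 0.11301718, 0.32192374, 0.88438917])}
```

View pics/top0.png

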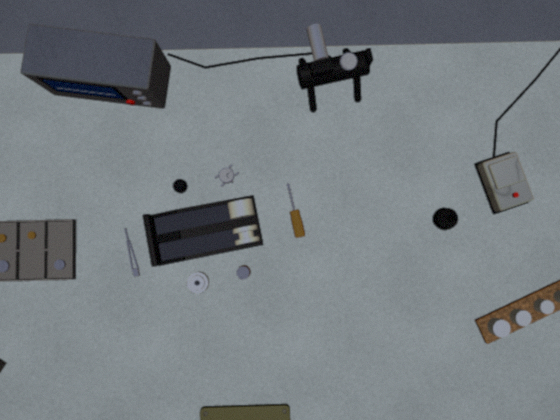

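View pics/scene0.png

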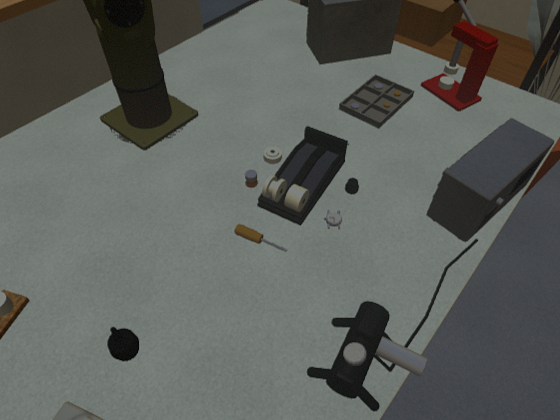

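The top view shows the rack at about 10° yaw. The plain die is at pixel (240,208), at larger x. The grooved die is at (245,235), and the screwdriver is at (295,215) beyond the low end. Next I'll go above the point behind the plain die and close the fingers.

Request:
jog_arm(turn=[[0,0,-0.03],[0,0,-0.06],[0,0,-0.1],[0,0,-0.14],[0,0,-0.18],[0,0,-0.22],[0,0,-0.26],[0,0,-0.3],[0,0,-0.34],[0,0,-0.38],[0,0,-0.41],[0,0,-0.43],[0,0,-0.43],[0,0,-0.43],[0,0,-0.43],[0,0,-0.43],[0,0,-0.43],[0,0,-0.43]], translation=[[-0.02,-0.02,0],[-0.05,-0.05,0],[-0.09,-0.09,0],[-0.13,-0.13,0],[-0.17,-0.17,0],[-0.21,-0.21,0],[-0.25,-0.25,0],[-0.29,-0.29,0],[-0.33,-0.33,0],[-0.37,-0.37,0],[-0.41,-0.41,0],[-0.45,-0.45,0],[-0.49,-0.49,0],[-0.52,-0.515,0],[-0.54,-0.535,0],[-0.554,-0.547,0],[-0.554,-0.547,0],[-0.554,-0.547,0]], grip=[1,1,1,1,1,1,1,1,1,1,1,1,1,1,1,1,1,1], force=30)

```text
clock: 2.95
tool_pos: [0.5553, -0.0619, 0.2338]
eef_rot: [-0.089, 0.996, 0.001, -0.0]
contact_force: [-0.0, -1.1, 0.5]
opening: 0.005
finger_force: 0.0
```

Run:
```python
from plant import r,cams,models
import cv2,numpy as np
from scipy.spatial.transform import Rotation as R
s=r.get_state();print(s["clock"],s["tool_pos"],s["opening"],s["q"])
T=R.from_quat(s["eef_rot"]).as_matrix();print(T.round(3))
p=cams.camera_params("wrist");print(p)
for c in ["wrist","top"]:
    im=cams.snapshot(c);cv2.imwrite(f"pics/{c}1.png",im[:,:,::-1])
    for n in ["rack","ramp","crest","stop","plain_die","grooved_die","screwdriver"]:
        print(c,n,[(x["position"],round(x["p"],2)) for x in models.place_of(c,n)[:3]])
```

```text
2.95 [ 0.55529082 -0.06192746  0.23375353] 0.004526224408434887 [ 0.27509254  0.62153453 -0.40926875  1.76111307  0.31929022  0.82550976
  1.4644431 ]
[[-0.984 -0.177 -0.001]
 [-0.177  0.984  0.001]
 [ 0.     0.001 -1.   ]]
{'fx': 301.38673752075647, 'fy': 301.38673752075647, 'cx': 282.0102731540862, 'cy': 206.93292667221695, 'eye': array([ 0.47521824, -0.0764694 ,  0.38497814]), 'orientation': array([-0.09998312, -0.12094815,  0.75804466,  0.63304283])}
wrist rack [([0.5076, 0.0749, 0.0021], 0.62), ([0.4669, 0.2577, -0.0045], 0.31)]
wrist ramp [([0.5287, -0.0243, 0.0196], 0.81)]
wrist crest [([0.4941, 0.1357, 0.0374], 0.9)]
wrist stop [([0.4882, 0.1921, 0.069], 0.86), ([0.4878, -0.0144, 0.0517], 0.58)]
wrist plain_die [([0.5537, -0.0033, 0.0473], 0.59)]
wrist grooved_die [([0.4884, -0.0143, 0.0519], 0.94)]
wrist screwdriver [([0.5479, -0.1249, -0.0005], 0.97)]
top rack [([0.5083, 0.0745, -0.0023], 0.66)]
top ramp []
top crest [([0.4979, 0.1387, 0.0375], 0.68)]
top stop [([0.5108, 0.0724, -0.0019], 0.35)]
top plain_die [([0.5092, 0.0767, -0.0002], 0.74), ([0.4599, 0.2604, -0.0042], 0.57)]
top grooved_die []
top screwdriver []
```

View pics/wrist1.png

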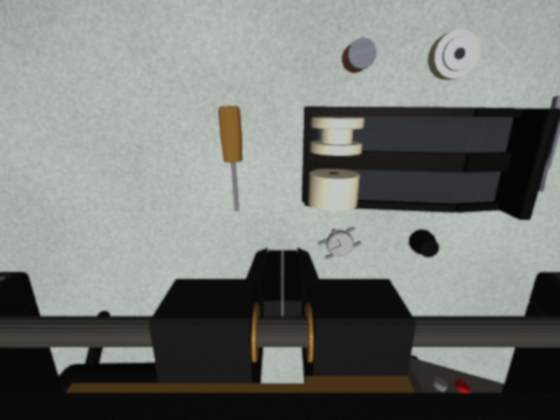

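The wrist view shows the plain die at pixel (333,188), the grooved one at (337,135), and the screwdriver at (232,150). The fingers are closed and lined up with the gutter. Next I'll descend behind the plain die.

Request:
jog_arm(turn=[[0,0,0],[0,0,0],[0,0,0],[0,0,0],[0,0,0],[0,0,0],[0,0,0],[0,0,0],[0,0,0],[0,0,0]], translation=[[-0.003,0,0.015],[-0.006,0,0.04],[-0.006,0,0.065],[-0.006,0,0.09],[-0.006,0,0.115],[-0.006,0,0.135],[-0.006,0,0.155],[-0.006,0,0.167],[-0.006,0,0.173],[-0.006,0,0.173]], grip=[1,1,1,1,1,1,1,1,1,1])

```text
clock: 5.0
tool_pos: [0.5617, -0.0624, 0.0605]
eef_rot: [-0.088, 0.996, 0.0, -0.0]
contact_force: [0.3, -0.2, 0.3]
opening: 0.005
finger_force: 0.0
```

Run:
```python
from plant import r,cams,models
import cv2,numpy as np
s=r.get_state();print(s["clock"],s["tool_pos"],s["contact_force"])
a=cams.snapshot("scene")[130:260,200:400,::-1];w=cams.snapshot("wrist")[:,:,::-1]
cv2.imwrite("pics/s2.png",np.hstack([cv2.resize(a,(400,260)),cv2.resize(w,(347,260))]))
for n in ["plain_die","grooved_die"]:
  for c in ["scene","wrist"]:
    print(c,n,[(x["position"],round(x["p"],2)) for x in models.place_of(c,n)[:2]])
```

```text
5.0 [ 0.56171926 -0.06244772  0.0605114 ] [ 0.27444853 -0.17170749  0.27585688]
scene plain_die [([0.5454, -0.0072, 0.0477], 0.53)]
wrist plain_die [([0.5511, -0.0036, 0.0493], 0.78)]
scene grooved_die []
wrist grooved_die [([0.4895, -0.0146, 0.0495], 0.81)]
```

View pics/s2.png

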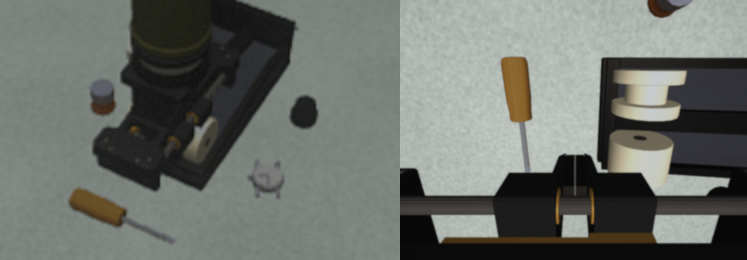

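The fingertip is behind the plain die with a small gap, and nothing has been touched. Pushing up the slope now.

Request:
jog_arm(turn=[[0,0,0],[0,0,0],[0,0,0],[0,0,0],[0,0,0],[0,0,0],[0,0,0],[0,0,0],[0,0,0],[0,0,0],[0,0,0],[0,0,0],[0,0,0],[0,0,0],[0,0,0],[0,0,0],[0,0,0],[0,0,0],[0,0,0],[0,0,0]], translation=[[0,0.004,0],[0,0.008,0],[0,0.012,0],[0,0.016,0],[0,0.02,-0.001],[0,0.026,-0.002],[0,0.032,-0.002],[0,0.038,-0.003],[0,0.044,-0.004],[0,0.05,-0.005],[0,0.056,-0.005],[0,0.062,-0.006],[0,0.068,-0.007],[0,0.074,-0.008],[0,0.08,-0.008],[0,0.086,-0.009],[0,0.092,-0.01],[0,0.098,-0.01],[0,0.104,-0.011],[0,0.11,-0.012]], grip=[1,1,1,1,1,1,1,1,1,1,1,1,1,1,1,1,1,1,1,1])

```text
clock: 7.8
tool_pos: [0.5442, 0.0439, 0.0784]
eef_rot: [-0.087, 0.996, -0.002, 0.003]
contact_force: [-6.9, -4.3, 44.4]
opening: -0.0
finger_force: 22.2
```

Run:
```python
from plant import r,cams,models
import cv2,numpy as np
s=r.get_state();print(s["clock"],s["tool_pos"],s["contact_force"])
a=cams.snapshot("scene")[130:260,200:400,::-1];w=cams.snapshot("wrist")[:,:,::-1]
cv2.imwrite("pics/s3.png",np.hstack([cv2.resize(a,(400,260)),cv2.resize(w,(347,260))]))
for n in ["plain_die","grooved_die","crest"]:
    print(n,[(x["position"],round(x["p"],2)) for x in models.place_of("wrist",n)[:2]])
```

```text
7.8 [0.54421839 0.04387242 0.07836248] [-6.87518124 -4.34705861 44.42911618]
plain_die [([0.5441, 0.0401, 0.0585], 0.78)]
grooved_die [([0.4902, -0.0135, 0.0511], 0.72)]
crest [([0.4942, 0.1362, 0.036], 0.63)]
```

View pics/s3.png

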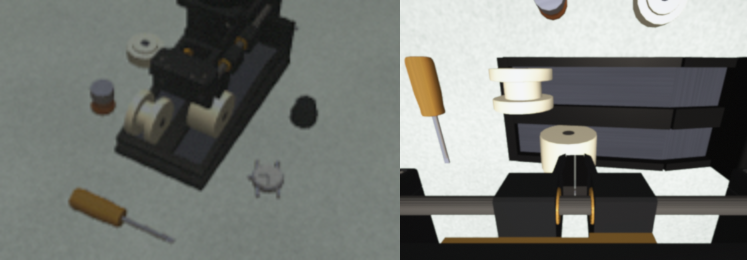

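Run:
```python
from plant import r,cams,models
import cv2,numpy as np
a=cams.snapshot("scene")[150:230,240:340,::-1];w=cams.snapshot("wrist")[70:310,180:420,::-1]
f=lambda i,s:np.clip(cv2.resize(i,s,interpolation=cv2.INTER_CUBIC).astype(float)*1.6,0,255)
cv2.imwrite("pics/s4.png",np.hstack([f(a,(400,320)),f(w,(400,400))[40:360]]))
s=r.get_state();print(s["moment"],s["contact_force"],s["tool_pos"])
```

```text
[-1.10723262  1.79828642 -0.12327901] [-8.90119491 -3.38356422 49.92258643] [0.54413378 0.04486126 0.0783489 ][ WARN:0@0.486] global loadsave.cpp:1063 imwrite_ Unsupported depth image for selected encoder is fallbacked to CV_8U.
```

View pics/s4.png

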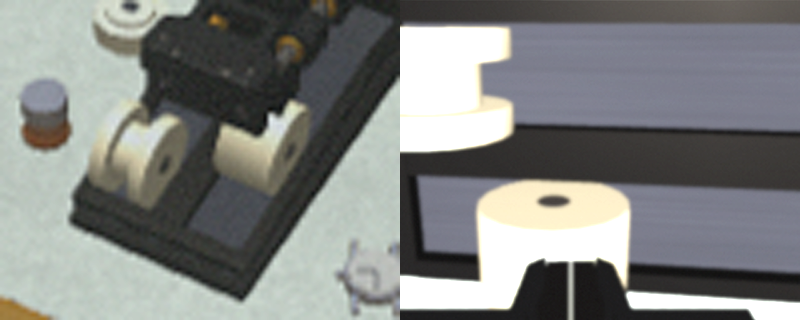

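```bash
cat > h.py <<'E'
from plant import r,cams,models
import numpy as np
from scipy.spatial.transform import Rotation as R
def proj(c,P):
    p=cams.camera_params(c);v=R.from_quat(p["orientation"]).inv().apply(np.array(P)-p["eye"])
    return p["fx"]*v[0]/-v[2]+p["cx"],p["fy"]*-v[1]/-v[2]+p["cy"]
def ray(c,u,v):
    p=cams.camera_params(c);d=R.from_quat(p["orientation"]).apply([(u-p["cx"])/p["fx"],-(v-p["cy"])/p["fy"],-1]);return p["eye"],d
E
python3 - <<'E'
from h import *
s=r.get_state();T=R.from_quat(s["eef_rot"]);print(r.tips_ahead,T.as_matrix().round(3))
for l in [[0,0,.019],[0,0,0],[0,.0175,.019],[0,-.0175,.019],[0,0,-.045]]:
    P=s["tool_pos"]+T.apply(l);print(l,P,[np.round(proj(c,P)) for c in("wrist","scene")])
# hub of plain die seen at (272,214): plane rack-x = 12 mm
n=np.array([.985,.174,0]);P0=np.array([.5260,-.0255,0])+.012*n
e,d=ray("wrist",272,214);print("hub",e+d*(n@(P0-e))/(n@d))
for c in("wrist","scene"):
  for n in("plain_die","grooved_die"):
    cams.snapshot(c);m=models.masks_of(c,n)
    for x in m[:1]:
      y,X=np.nonzero(x["pixels"]);print(c,n,x["p"],X.min(),X.max(),y.min(),y.max())
E
```

```text
0.019 [[-0.985 -0.174  0.006]
 [-0.174  0.985 -0.003]
 [-0.005 -0.004 -1.   ]]
[0, 0, 0.019] [0.54424587 0.04481015 0.0593493 ] [array([282., 247.]), array([306., 182.])]
[0, 0, 0] [0.54413378 0.04486126 0.0783489 ] [array([282., 261.]), array([307., 176.])]
[0, 0.0175, 0.019] [0.54119672 0.06204234 0.05928495] [array([310., 247.]), array([310., 177.])]
[0, -0.0175, 0.019] [0.54729501 0.02757795 0.05941365] [array([253., 246.]), array([303., 186.])]
[0, 0, -0.045] [0.54386831 0.04498232 0.12334796] [array([282., 313.]), array([308., 162.])]
hub [0.52739425 0.03560735 0.05036549]
wrist plain_die 0.62 227 318 201 277
wrist grooved_die 0.68 144 248 110 183
scene plain_die 0.86 293 317 176 197
scene grooved_die 0.91 262 286 176 201
```

```bash
cat >> h.py <<'E'
N=np.array([.985,.174,0]);A=np.array([-.174,.985,0]);O=np.array([.5260,-.0255,.020])
def axis(y,x=.03): # die axis on ramp at slope coordinate y
    c,s_=np.cos(np.radians(7)),np.sin(np.radians(7))
    return O+N*x+A*(y*c-.028*s_)+np.array([0,0,y*s_+.028*c])
def rings(c):
    t=np.linspace(0,2*np.pi,41)
    return [[c+N*o+.028*(np.cos(a)*A+np.sin(a)*np.array([0,0,1])) for a in t] for o in(-.018,.018)]
E
python3 - <<'E'
from h import *
import cv2
out=[]
for c,(x0,y0,w,h,k) in {"wrist":(130,90,240,210,1.65),"scene":(240,150,100,85,4)}.items():
    im=cams.snapshot(c)[:,:,::-1].copy()
    z=4;im=cv2.resize(im,None,fx=z,fy=z,interpolation=cv2.INTER_CUBIC)
    for ce,col in((axis(.021,-.03),(0,255,0)),(axis(.064),(0,0,255)),(axis(.109),(255,0,0))):
        for g in rings(ce):
            cv2.polylines(im,[np.int32([[z*a for a in proj(c,P)] for P in g])],True,col,3 if c=="wrist" else 1)
    s=r.get_state();T=R.from_quat(s["eef_rot"])
    for zz in(.019,0,-.02,-.045):
        cv2.polylines(im,[np.int32([[z*a for a in proj(c,s["tool_pos"]+T.apply([x,y,zz]))] for x,y in((-.009,-.0175),(.009,-.0175),(.009,.0175),(-.009,.0175))])],True,(0,255,255),2 if c=="wrist" else 1)
    out.append(cv2.resize(im[z*y0:z*(y0+h),z*x0:z*(x0+w)],(398,int(398*h/w))))
m=min(o.shape[0] for o in out);cv2.imwrite("pics/s5.png",np.clip(np.hstack([o[:m] for o in out])*1.5,0,255).astype(np.uint8))
E
```

```text
(no output)
```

View pics/s5.png

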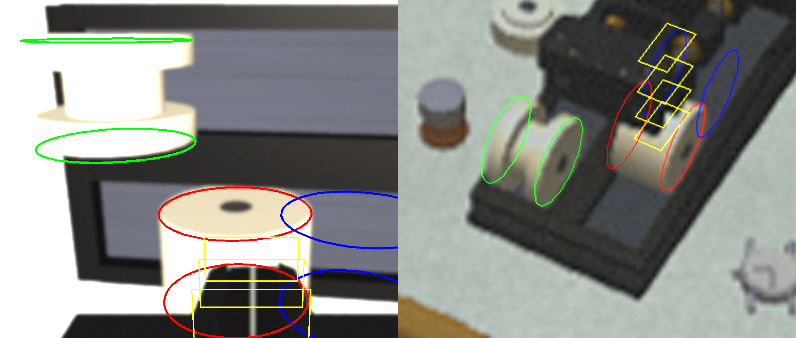

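The plain die's modelled outline (red) fits at slope y≈64 mm. The finger has ridden up onto the die and isn't pushing it squarely, and it's loading it with about 45 N upward. I'll lift straight up, let the die settle, and re-measure the true fingertip.

Request:
jog_arm(turn=[[0,0,0],[0,0,0],[0,0,0],[0,0,0],[0,0,0],[0,0,0],[0,0,0],[0,0,0],[0,0,0],[0,0,0]], translation=[[0,0,-0.004],[0,0,-0.008],[0,0,-0.014],[0,0,-0.022],[0,0,-0.03],[0,0,-0.045],[0,0,-0.06],[0,0,-0.075],[0,0,-0.085],[0,0,-0.085]], grip=[1,1,1,1,1,1,1,1,1,1])

```text
clock: 9.9
tool_pos: [0.543, 0.0458, 0.1586]
eef_rot: [-0.088, 0.996, 0.0, 0.001]
contact_force: [0.7, 0.3, -0.2]
opening: 0.009
finger_force: 0.0
```

Run:
```python
from h import *
import cv2
out=[]
for c,(x0,y0,w,h) in {"wrist":(130,90,240,210),"scene":(230,115,120,105)}.items():
    im=cams.snapshot(c)[:,:,::-1].copy()
    z=4;im=cv2.resize(im,None,fx=z,fy=z,interpolation=cv2.INTER_CUBIC)
    im=np.clip(im*1.8,0,255).astype(np.uint8)
    s=r.get_state();T=R.from_quat(s["eef_rot"])
    for zz in(.019,0,-.02,-.045):
        for P in [(x,y) for x in(-.009,.009) for y in (-.0175,.0175)]:
            cv2.circle(im,tuple(int(z*a) for a in proj(c,s["tool_pos"]+T.apply([*P,zz]))),4,{.019:(0,0,255),0:(0,255,0),-.02:(255,0,0),-.045:(0,255,255)}[zz],-1)
    out.append(cv2.resize(im[z*y0:z*(y0+h),z*x0:z*(x0+w)],(398,348)))
cv2.imwrite("pics/s6.png",np.hstack(out))
print(s["clock"],s["tool_pos"],s["contact_force"],s["opening"],T.as_matrix().round(3))
for c in("wrist","scene"):
  for n in("plain_die","grooved_die"):
    print(c,n,[(x["position"],round(x["p"],2)) for x in models.place_of(c,n)[:2]])
```

```text
10.0 [0.54227965 0.04570033 0.15756979] [-0.21606583 -1.14348077  0.16735807] 0.008876467287168724 [[-0.985 -0.175 -0.   ]
 [-0.175  0.985 -0.   ]
 [ 0.     0.    -1.   ]]
wrist plain_die [([0.554, -0.0044, 0.0515], 0.93), ([0.5062, 0.0741, 0.0026], 0.27)]
wrist grooved_die [([0.4864, -0.0175, 0.0504], 0.8)]
scene plain_die [([0.546, -0.0046, 0.0476], 0.74)]
scene grooved_die [([0.4945, -0.0146, 0.0484], 0.58), ([0.4864, 0.1936, 0.0683], 0.27)]
```

View pics/s6.png

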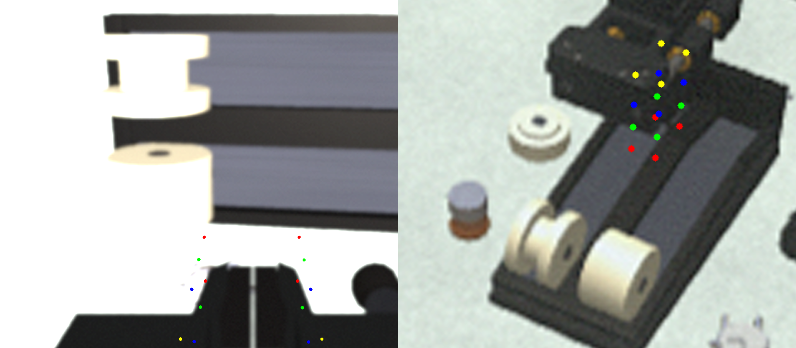

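The plain die has rolled back to the lip and the grooved one hasn't moved. Both pictures, and the earlier contact height, show that the closed fingertips end near TCP level, about 20 mm higher than I assumed. That's why the push went over the top. I'll go back behind the die and descend about 14 mm lower.

Request:
jog_arm(turn=[[0,0,0],[0,0,0],[0,0,0],[0,0,0],[0,0,0],[0,0,0],[0,0,0],[0,0,0],[0,0,0],[0,0,0],[0,0,0],[0,0,0],[0,0,0],[0,0,0]], translation=[[0,-0.015,0],[0,-0.04,0],[-0.001,-0.065,0],[-0.001,-0.09,0],[-0.0015,-0.105,0],[-0.0015,-0.11,0.01],[-0.0015,-0.11,0.03],[-0.0015,-0.11,0.05],[-0.0015,-0.11,0.07],[-0.0015,-0.11,0.085],[-0.0015,-0.11,0.097],[-0.0015,-0.11,0.106],[-0.0015,-0.11,0.11],[-0.0015,-0.11,0.11]], grip=[1,1,1,1,1,1,1,1,1,1,1,1,1,1])

```text
clock: 11.95
tool_pos: [0.5633, -0.0622, 0.0477]
eef_rot: [-0.088, 0.996, 0.0, 0.0]
contact_force: [-0.3, -0.0, 0.6]
opening: 0.007
finger_force: 0.0
```

Request:
jog_arm(turn=[[0,0,0],[0,0,0],[0,0,0],[0,0,0],[0,0,0],[0,0,0],[0,0,0],[0,0,0],[0,0,0],[0,0,0]], translation=[[0,0.004,0],[0,0.009,0],[0,0.014,0],[0,0.018,0],[0,0.022,0],[0,0.026,-0.001],[0,0.03,-0.0015],[0,0.035,-0.002],[0,0.04,-0.003],[0,0.045,-0.0035]], grip=[1,1,1,1,1,1,1,1,1,1])

```text
clock: 13.2
tool_pos: [0.5553, -0.0175, 0.0513]
eef_rot: [-0.088, 0.996, 0.0, 0.0]
contact_force: [0.3, -1.1, 1.0]
opening: 0.002
finger_force: 0.7
```

Run:
```python
from h import *
s=r.get_state();print(s["clock"],s["tool_pos"],s["contact_force"],s["opening"])
for c in("wrist","scene"):
  cams.snapshot(c)
  for x in models.place_of(c,"plain_die")[:1]:
    P=np.array(x["position"]);print(c,P,x["p"],"along ramp",(P-O)@A,"tcp",(s["tool_pos"]-O)@A)
```

```text
13.2 [ 0.55528689 -0.01752607  0.05127949] [ 0.26591742 -1.08522223  0.97219599] 0.0023900353896243154
wrist [0.5485 0.0222 0.0499] 0.73 along ramp 0.043069500000000004 tcp 0.00275840028147171
scene [0.5435 0.0226 0.0521] 0.57 along ramp 0.044333500000000005 tcp 0.00275840028147171
```

The die is now rolling ahead of the finger face, 41 mm ahead of the TCP, with only 1 N of contact force. Continuing the push.

Request:
jog_arm(turn=[[0,0,0],[0,0,0],[0,0,0],[0,0,0],[0,0,0],[0,0,0],[0,0,0],[0,0,0],[0,0,0],[0,0,0],[0,0,0],[0,0,0],[0,0,0],[0,0,0],[0,0,0],[0,0,0],[0,0,0],[0,0,0]], translation=[[0,0.005,-0.0005],[0,0.011,-0.0015],[0,0.017,-0.002],[0,0.023,-0.003],[0,0.029,-0.0035],[0,0.035,-0.0045],[0,0.041,-0.005],[0,0.047,-0.006],[0,0.053,-0.0065],[0,0.059,-0.007],[0,0.065,-0.008],[0,0.071,-0.0085],[0,0.077,-0.0095],[0,0.083,-0.01],[0,0.089,-0.011],[0,0.095,-0.0115],[0,0.1,-0.012],[0,0.104,-0.0125]], grip=[1,1,1,1,1,1,1,1,1,1,1,1,1,1,1,1,1,1])

```text
clock: 15.65
tool_pos: [0.537, 0.0849, 0.0637]
eef_rot: [-0.088, 0.996, 0.0, 0.0]
contact_force: [-0.1, -1.4, 1.2]
opening: 0.005
finger_force: 0.6
```

Run:
```python
from h import *
s=r.get_state();print(s["clock"],s["tool_pos"],s["contact_force"],s["opening"])
for c in("wrist","scene"):
  cams.snapshot(c)
  for n in("plain_die","crest","stop","grooved_die"):
   for x in models.place_of(c,n)[:1]:
    P=np.array(x["position"]);print(c,n,P,x["p"],"along ramp",(P-O)@A,"tcp",(s["tool_pos"]-O)@A)
```

```text
15.65 [0.53702976 0.08488049 0.06372492] [-0.06518646 -1.4127858   1.17347097] 0.004522681931606139
wrist plain_die [0.5276 0.1267 0.0633] 0.56 along ramp 0.1496386 tcp 0.10680560759250773
wrist crest [0.4928 0.1349 0.0383] 0.73 along ramp 0.1637708 tcp 0.10680560759250773
wrist stop [0.4891 0.1917 0.0677] 0.65 along ramp 0.22036260000000002 tcp 0.10680560759250773
wrist grooved_die [ 0.4882 -0.0148  0.0508] 0.96 along ramp 0.017116699999999995 tcp 0.10680560759250773
scene plain_die [0.523  0.122  0.0663] 0.42 along ramp 0.14580949999999998 tcp 0.10680560759250773
scene stop [0.4861 0.1925 0.0663] 0.83 along ramp 0.2216726 tcp 0.10680560759250773
scene grooved_die [ 0.4933 -0.0143  0.0487] 0.68 along ramp 0.0167218 tcp 0.10680560759250773
```

Request:
jog_arm(turn=[[0,0,0],[0,0,0],[0,0,0],[0,0,0],[0,0,0],[0,0,0],[0,0,0],[0,0,0],[0,0,0],[0,0,0],[0,0,0],[0,0,0],[0,0,0],[0,0,0]], translation=[[0,0.003,-0.0005],[0,0.007,-0.001],[0,0.011,-0.0015],[0,0.015,-0.002],[0,0.018,-0.002],[0,0.021,-0.002],[0,0.024,-0.002],[0,0.026,-0.002],[0,0.028,-0.002],[0,0.028,-0.002],[0,0.028,-0.002],[0,0.028,-0.002],[0,0.028,-0.002],[0,0.028,-0.002]], grip=[1,1,1,1,1,1,1,1,1,1,1,1,1,1])

```text
clock: 17.9
tool_pos: [0.5322, 0.112, 0.0657]
eef_rot: [-0.088, 0.996, 0.0, -0.0]
contact_force: [-0.1, 0.2, 0.7]
opening: 0.005
finger_force: 0.0
```

Run:
```python
from h import *
s=r.get_state();print(s["clock"],s["tool_pos"],s["contact_force"],s["opening"])
for c in("wrist","scene"):
  cams.snapshot(c)
  for n in("plain_die",):
   for x in models.place_of(c,n)[:1]:
    P=np.array(x["position"]);print(c,n,P,x["p"],"along ramp",(P-O)@A,"tcp",(s["tool_pos"]-O)@A)
```

```text
17.9 [0.53218855 0.11197218 0.06569382] [-0.05507457  0.22413245  0.71506872] 0.005245804793031603
wrist plain_die [ 0.638   0.0293 -0.0033] 0.61 along ramp 0.03449 tcp 0.13433329452930265
scene plain_die [0.5133 0.1642 0.0624] 0.63 along ramp 0.18906430000000002 tcp 0.13433329452930265
```

The die has run on to the stop (along 0.189 m) and contact is lost. Backing off and lifting clear.

Request:
jog_arm(turn=[[0,0,0],[0,0,0],[0,0,0],[0,0,0],[0,0,0],[0,0,0],[0,0,0],[0,0,0],[0,0,0],[0,0,0],[0,0,0],[0,0,0]], translation=[[0,-0.005,0],[0,-0.012,-0.002],[0,-0.016,-0.01],[0,-0.02,-0.025],[0,-0.02,-0.045],[0,-0.02,-0.07],[0,-0.02,-0.095],[0,-0.02,-0.12],[0,-0.02,-0.14],[0,-0.02,-0.15],[0,-0.02,-0.15],[0,-0.02,-0.15]], grip=[1,1,1,1,1,1,1,1,1,1,1,1])

```text
clock: 19.6
tool_pos: [0.5352, 0.0921, 0.2152]
eef_rot: [-0.088, 0.996, -0.0, -0.001]
contact_force: [-0.7, 0.4, -1.2]
opening: 0.0
finger_force: 0.0
```

Run:
```python
from h import *
import cv2
s=r.get_state();print(s["clock"],s["tool_pos"],s["contact_force"])
out=[]
for c in("wrist","scene"):
  im=cams.snapshot(c)[:,:,::-1]
  out.append(cv2.resize(im if c=="wrist" else im[100:280,200:440],(398,298)))
  for n in("plain_die","grooved_die","stop"):
   for x in models.place_of(c,n)[:1]:
    P=np.array(x["position"]);print(c,n,P,x["p"],"along",(P-O)@A)
cv2.imwrite("pics/end.png",np.hstack(out))
```

```text
19.6 [0.53518911 0.09208775 0.21516277] [-0.70752985  0.35008077 -1.15110043]
wrist plain_die [0.5216 0.1662 0.0603] 0.73 along 0.18959009999999998
wrist grooved_die [ 0.4869 -0.0133  0.0521] 0.9 along 0.0188204
wrist stop [0.4892 0.1912 0.0702] 0.8 along 0.2198527
scene plain_die [0.5163 0.1666 0.061 ] 0.69 along 0.1909063
scene grooved_die [ 0.4968 -0.0128  0.0465] 0.6 along 0.017590299999999996
scene stop [0.4888 0.1927 0.0674] 0.8 along 0.2213998
```

View pics/end.png

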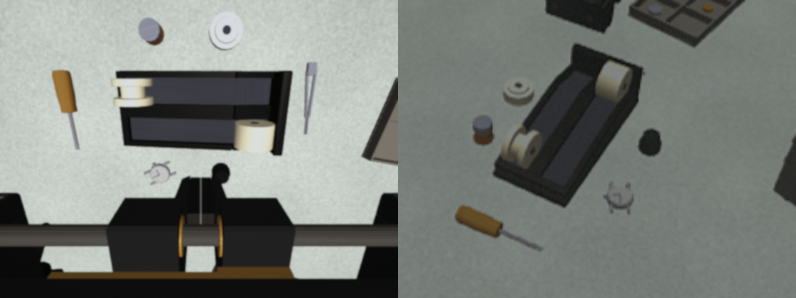

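The final picture shows the plain die against the stop plate (wrist 255,135; scene 613,80). The grooved die is still at the lip, the other things are undisturbed, and the gripper is well clear.

```bash
python3 -c "
from plant import r
print(r.finish_job())"
```

```text
the job is handed in; nothing more can be done
None
```

The plain die stands against the stop plate past the crest, the grooved die and the other things are where they were, the gripper is clear, and the job was handed in at about 20 s; this was the second push, because in the first the fingers rode up onto the die (about 50 N measured at the wrist) and it rolled back to the lip.

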